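# Load the ticket-roll dispenser

## Robot

A 6-joint arm with a two-finger parallel gripper is mounted at the origin on the work surface; the furniture and walls round the work are solid. World frame = base frame: x ahead of the robot, y to its left, z up, the work surface at z = 0. Lengths are in mm, angles in rad, forces in N, time in s.
With the tool pointing down it reaches from about 400 to 925 mm from the base axis. Payload 12.5 kg.
Tool frame: the origin (TCP) lies midway between the tips of the shut fingers; the grasp point (between the pads) lies 19 mm behind it; z points along the fingers, y is the line along which they close (so a half turn about z gives the same grasp; the last joint's range is limited). The gripper opens to 95 mm and grips with 3 to 60 N. Pads are 20 mm wide; open, the fingers measure 119 mm over their backs; the gripper's body (75 mm by 180 mm) begins 59 mm behind the grasp point.
Start: joints at [1.209, 0.491, 1.559, -0, 1.092, -0.106], TCP at [158.119, 604.686, 214.661] pointing down, gripper open.
Joint ranges: [-3.1, 3.1], [-0.84, 2.19], [0.05, 2.79], [-1.13, 4.28], [0.06, 2.93], [-2.69, 2.69]. Speed limits (rad/s): [2.22, 2.22, 2.79, 3.14, 3.14, 3.14].

## Interface

Orientations are given as [roll, pitch, yaw] about the fixed x, y, z axes, in that order (R = Rz(yaw) Ry(pitch) Rx(roll)).
In Python, from cell import env gives the robot as it stands.
- The arm moves only by the tool carry_out, never from a script. Its argument "series" is a list of rows, each a list of 4 numbers: the shift along the world's x, y, z normalised to -1 to 1, where 1 is 5 cm, then the turn about the world's z normalised to -1 to 1, where 1 is 6 degrees. In form: [[x, y, z, turn], ...]. A call has exactly 5 rows; each row shifts and turns the commanded pose from where the row before left it; what a row does not reach is not made up. A row lasts 1/10 s, in which the tool goes at most 50 mm and 8.59 degrees, less where a joint would pass 70% of its speed; a pose out of reach is approached as far as the arm can. A call with a number of a shift or a turn outside -1 to 1 is refused whole. A call with a gripper value outside its range is refused whole. "fingers" is the closure, from -1 (fully open) to 1 (shut), set as the call begins (left out, the last holds). The fingers move at their own pace and stop on an object; the grip force is fixed at half the most. Time passes only in rows, so rows that do not move let the fingers close, or fill a call up. It gives the time, the measured TCP pose, the force, the opening and the grip force at its end, in the units of the state.
- env.state(): the state, without advancing time (a new reading comes with each control period).
- env.read_camera(name): name is "scene" or "top"; returns the picture (480x640x3 uint8, red, green, blue); there is no depth.
- env.calibration(name): a dict with "K" (3x3 intrinsics, pixels), "dist" ([k1, k2, p1, p2, k3] as OpenCV has them; the pictures are not rectified), "pose" (4x4, takes a point from camera to world coordinates). Camera axes: x right, y down, z forward; pixel columns grow to the right and rows downward; lengths in mm; the calibration is good to about 2 mm. A picture is of the moment at which its call begins. calibration takes no time and is no camera call.
- env.job_done(): hands the job in; it is judged then, once.
Trained networks look in the newest picture that a camera, given by its name, has taken for a name from the list of things; names that differ only in an ending like _2 or _b are one class to them, and where a whole thing is asked for, a point or a joint stands for the part that bears it (a point fixed in the world has none). Each returns a list of dicts, best first, with "conf" (0 to 1); they miss things now and then, are a little off and sometimes report something else, mostly with a low value. They report only what shows in the picture. A call takes as long as a camera call.
- env.look_for(camera, label): "position" ([row, column] as shares, 0 to 1, of the picture: columns of its width, rows of its height, amid what is visible of it).
The state is a dict: "t": time; "joints": joint angles; "qvel": joint speeds; "tau": joint torques, N m; "eef_pos": TCP position; "tcp_rot": TCP orientation; "ft_force": force on the tool from outside, world axes, zero at the start; "moment": the same for the moment, N m; "opening": opening from 0.0 (shut) to 1.0 (fully open); "grip_force": force on a finger pad.
Only numpy, scipy, OpenCV 4.12 (cv2) and the standard library are available. Lean on these libraries where they do the work, as an engineer would, in place of code of your own. Each camera call takes 0.05 s, during which the arm holds its last target. There are 200 camera calls.

## Task

Two white paper rolls lie on their sides on the worktop; take the shorter one, stand it on end on the worktop and let go of it, then take it again from above and lower it right down over the upright spindle in the open steel dispenser box. Then swing the dispenser's lid fully shut. Leave the longer roll and the other things on the worktop where they are.

Things in the scene. Friction and masses are not known exactly. Their poses are not given: they have to be found in the camera images.
- ticket_roll: the shorter of two white paper rolls: outer diameter 54 mm, length 56 mm, with an 18 mm hole through its whole length (cardboard core). Loose, about 0.11 kg. Origin at the middle of the roll, z along its axis (either end may go up). It starts lying on its side, axis level, in any of two places.
- wide_roll: the longer white paper roll, not to be used: outer diameter 54 mm, length 80 mm, too long for the lid to shut over it. Loose. Origin at its middle, z along its axis; it lies on its side.
- dispenser: open-topped steel box, fixed to the worktop, 150 x 150 mm outside, 85 mm high, walls 5 mm, floor 5 mm thick. Origin at the centre of its underside, x towards the hinge side, z up; the side with the paper slot (-x) roughly faces the robot. To the right and nearer the robot is the topping rail (x < 0.33, y < -0.2 m), its raised frame 0.48 m high.
- spindle_seat (a point): the seat of the spindle, on the box's axis 9 mm above the worktop (top of a 42 mm round boss), z up. The black spindle, 14 mm in diameter, rises 44 mm above this point and its last 7 mm are tapered. A roll that is home rests on the boss with its lower end at this point.
- lid (a joint): hinge of the lid (an aluminium plate 150 mm wide, 152 mm from hinge to front edge, 4 mm thick): 0 is shut flat on the box, about 1.57 stands straight up, 1.95 fully open, leaning away from the robot. The stiff hinge stays where it is left; about 1.5 N at the free edge moves it.
- lid_hinge (a point): middle of the lid's hinge line, on the top of the box's +x wall, 85.5 mm above the worktop; the axis is the dispenser's y; with the lid shut the plate runs from here towards the dispenser's -x.
- lid_tab (a point): middle of the black tab (50 mm wide, 4 mm thick) on the lid's free edge, 158 mm from the hinge.
- spice_jar_1: spice jar with a dark cap, 41 mm in diameter, 105 mm tall, loose bystander. Origin under its centre.
- spice_jar_2: spice jar with a dark cap, 41 mm in diameter, 105 mm tall, loose bystander. Origin under its centre.
- mill_2: small glass shaker with a grey top, 44 mm in diameter, 90 mm tall, loose bystander. Origin under its centre.
- kitchen_timer: round red and white kitchen timer, 68 mm in diameter, 36 mm tall, loose bystander. Origin under its centre.
- garlic_bottle: squeeze bottle of white sauce, 62 mm in diameter, 222 mm tall, fixed at the back. Origin under its centre. Close behind the bottles the worktop ends at the room's wall, the upright plane 0.966 x + 0.26 y = 0.719 m.
- chilli_bottle: squeeze bottle of pink sauce, 62 mm in diameter, 222 mm tall, fixed at the back. Origin under its centre.
- bottle_1: glass oil bottle with a gold cap, 61 mm in diameter, 268 mm tall, fixed at the back left. Origin under its centre.

How it is judged:
By the outcome, as a careful person would: the job done as asked, in the order asked, and still so for the second after the job is handed in, with the robot touching nothing.
It also fails if it takes over 72 s, if anything falls off the work surface, if the arm or the gripper's body presses on something with over 40 N, if the wrist force passes 120 N, or if a joint passes its speed limit or range.

## Working session

There is one attempt and no reset: what is moved stays moved. The work goes in short steps, Python scripts to look and compute and a tool call to move; the robot and the scene stay as the last step left them, time stands still between calls to the robot, and variables do not carry over. Pictures are saved under pics/ and viewed, at most 10 in all, crops included, and the job is handed in when it is done.

Besides the shell and the picture viewer there is one more tool, called in YAML: its name, and indented under it one key for each argument. carry_out: Moves the arm, as the interface text tells. Its arguments: {"type":"object","properties":{"series":{"type":"array","items":{"type":"array","items":{"type":"number","minimum":-1,"maximum":1}}},"fingers":{"type":"number"}},"required":["series"]}

```bash
mkdir -p pics; ls; cat > h.py <<'E'
from cell import env
import numpy as np, cv2
def ray(cam,uv):
    c=env.calibration(cam);K=np.array(c["K"],float);d=np.array(c["dist"],float);P=np.array(c["pose"],float)
    n=cv2.undistortPoints(np.array([[uv]],float),K,d)[0,0]
    return P[:3,3],P[:3,:3]@np.array([n[0],n[1],1.])
def onz(cam,uv,z):
    o,r=ray(cam,uv);return o+r*(z-o[2])/r[2]
def proj(cam,pts):
    c=env.calibration(cam);P=np.linalg.inv(np.array(c["pose"],float))
    return cv2.projectPoints(np.array(pts,float).reshape(-1,3),cv2.Rodrigues(P[:3,:3])[0],P[:3,3],np.array(c["K"],float),np.array(c["dist"],float))[0][:,0]
def pic(cam,name):
    im=env.read_camera(cam);cv2.imwrite("pics/"+name,im[:,:,::-1]);return im
E
python3 - <<'E'
from h import *
for c in("scene","top"):
    pic(c,c+"0.png")
    k=env.calibration(c);print(c,np.round(k["pose"],3).tolist(),k["K"][0][0])
    for l in("ticket_roll","wide_roll","dispenser","lid_tab","spice_jar_1","mill_2","kitchen_timer"):
        for r in env.look_for(c,l)[:3]:
            p=r["position"];uv=(p[1]*640,p[0]*480)
            print(l,round(r["conf"],2),np.round(uv),np.round(onz(c,uv,27))[:2])
print(env.state())
E
```

```text
pics
scene [[0.646, -0.548, 0.532, -156.03], [-0.763, -0.472, 0.441, -555.425], [0.009, -0.691, -0.723, 995.786], [0.0, 0.0, 0.0, 1.0]] 598.9980406582027
ticket_roll 0.78 [291. 271.] [467.  37.]
ticket_roll 0.38 [410. 243.] [ 707. -112.]
wide_roll 0.79 [220. 230.] [454. 245.]
dispenser 0.62 [391. 282.] [ 584. -147.]
dispenser 0.6 [412. 242.] [ 712. -114.]
lid_tab 0.83 [412. 242.] [ 713. -113.]
spice_jar_1 0.82 [301. 213.] [620. 141.]
mill_2 0.69 [222. 277.] [358. 137.]
kitchen_timer 0.86 [265. 244.] [491. 134.]
kitchen_timer 0.51 [377. 210.] [749.  11.]
kitchen_timer 0.35 [390. 285.] [ 575. -149.]
top [[-0.092, -0.959, 0.268, 126.787], [-0.996, 0.088, -0.03, 60.69], [0.005, -0.27, -0.963, 1418.321], [0.0, 0.0, 0.0, 1.0]] 609.8012413853427
ticket_roll 0.79 [314. 250.] [465.  40.]
wide_roll 0.86 [232. 266.] [445. 235.]
dispenser 0.85 [416. 214.] [ 532. -209.]
lid_tab 0.92 [414. 176.] [ 627. -218.]
spice_jar_1 0.95 [273. 196.] [607. 129.]
spice_jar_1 0.55 [318. 281.] [390.  40.]
spice_jar_1 0.47 [415. 177.] [ 625. -221.]
mill_2 0.87 [279. 303.] [349. 133.]
kitchen_timer 0.83 [272. 240.] [499. 137.]
{'t': 0.8, 'joints': array([ 1.20939482e+00,  4.90883873e-01,  1.55888356e+00, -4.94453692e-06,
        1.09172361e+00, -1.05598728e-01]), 'qvel': array([-6.68963357e-04,  6.13036840e-04,  1.42722533e-03,  5.16614119e-05,
        2.24659574e-04, -3.79373995e-04]), 'tau': array([-4.66111578e-04, -6.12416339e+01, -2.58422059e+01,  6.93441066e-02,
        4.45673964e-02, -2.57747138e-05]), 'eef_pos': array([158.12393542, 604.68613291, 214.67663548]), 'tcp_rot': array([3.14149207e+00, 1.50735291e-05, 2.88579215e+00]), 'ft_force': array([-0.59822957, -0.48467503, -0.61639638]), 'moment': array([-0.02288957,  0.05434258,  0.05405327]), 'grip_force': 0.0, 'opening': 0.9989558648617666}
```

```bash
python3 - <<'E'
import cv2,numpy as np
a=cv2.imread("pics/top0.png")[140:350,190:490]
cv2.imwrite("pics/t0c.png",cv2.resize(a,(800,560),interpolation=3))
a=cv2.imread("pics/scene0.png")[150:360,180:480]
cv2.imwrite("pics/s0c.png",cv2.resize(a,(800,560),interpolation=3))
E
```

```text
(no output)
```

View pics/t0c.png

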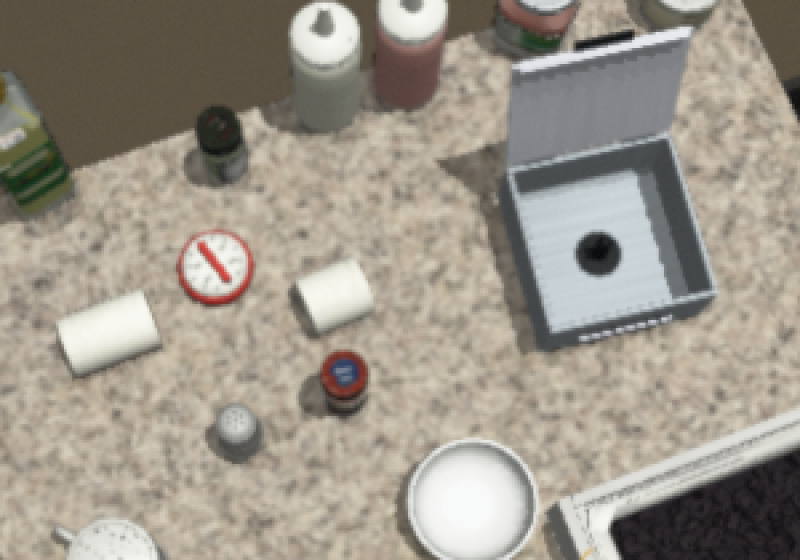

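View pics/s0c.png

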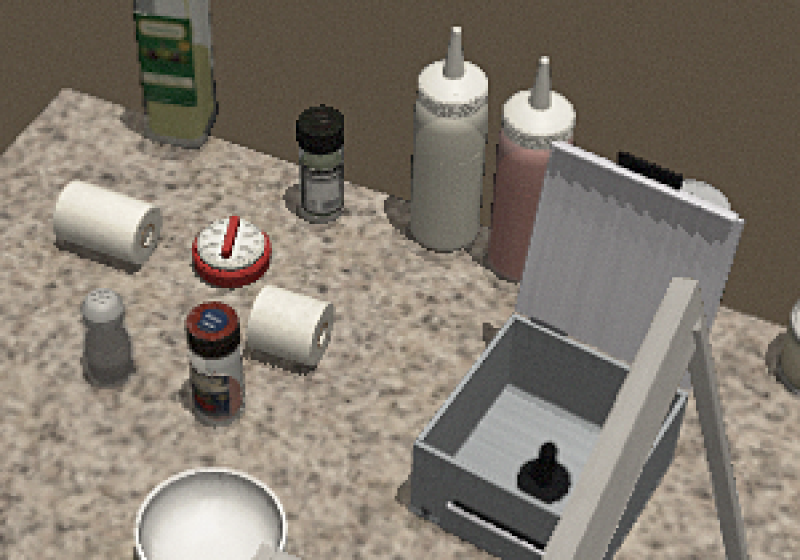

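The two pictures show:
- **Ticket roll:** top pixel about (315,251), axis mostly along -y, with a spice jar just on its robot side.
- **Wide roll:** about (231,265).
- **Open box:** spindle at about (414,235), with the lid leaning back.

Next I'll measure the box and roll precisely.

```bash
python3 - <<'E'
from h import *
im=cv2.imread("pics/top0.png")
cv2.imwrite("pics/box.png",cv2.resize(im[145:275,375:465],(540,780)[:2],interpolation=2)[:600])
a=cv2.resize(im[185:275,370:470],(800,720),interpolation=3)[0:600]; cv2.imwrite("pics/box.png",a)
for c,(r0,r1,c0,c1) in {"top":(230,275,295,335),"scene":(250,295,265,310)}.items():
    i=cv2.imread(f"pics/{c}0.png"); h=cv2.cvtColor(i,cv2.COLOR_BGR2HSV); g=i.min(2)
    m=np.zeros(g.shape,np.uint8); m[r0:r1,c0:c1]=(g[r0:r1,c0:c1]>185)
    n,l,s,ce=cv2.connectedComponentsWithStats(m); k=1+np.argmax(s[1:,4]); cnt=cv2.findContours((l==k).astype(np.uint8),0,2)[0][0]
    print(c,s[k],ce[k],cv2.minAreaRect(cnt))
    print(np.round([onz(c,p,27)[:2] for p in cv2.boxPoints(cv2.minAreaRect(cnt))]))
for n,uv,z in(("jar2",(190+345/2.667,140+370/2.667),100),("jar2base",(190+343/2.667,140+405/2.667),0),("bottle",(190+325/2.667,140+120/2.667),0),("pink",(190+405/2.667,140+100/2.667),0),("bowl",(190+472/2.667,140+505/2.667),40),("redjar",(392,155),0),("railcorner",(190+555/2.667,140+505/2.667),50)):
    print(n,np.round(onz("top",uv,z)))
E
```

```text
top [302 237  28  24 436] [315.61697248 248.72477064] ((315.6034240722656, 248.75860595703125), (18.198143005371094, 24.32608985900879), 68.19859313964844)
[[481.  71.]
 [498.  16.]
 [455.   4.]
 [439.  58.]]
scene [274 257  29  22 354] [287.44632768 266.13276836] ((287.362060546875, 265.8448486328125), (25.068870544433594, 16.155494689941406), 21.80141258239746)
[[447.  70.]
 [488.  91.]
 [501.  33.]
 [460.  14.]]
jar2 [382.  36. 100.]
jar2base [370.  39.   0.]
bottle [637.  31.   0.]
pink [650. -44.  -0.]
bowl [268. -61.  40.]
redjar [ 698. -176.    0.]
railcorner [ 260. -130.   50.]
```

View pics/box.png

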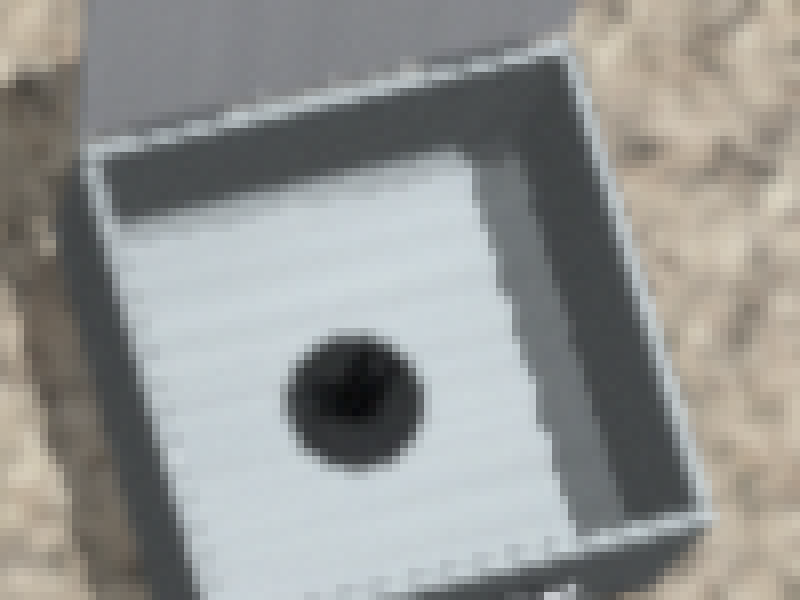

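The crop gives box rim corners at about (380,203), (441.5,190) and (459,250), and the boss centre at about (414.4,235).

```bash
python3 - <<'E'
from h import *
from scipy.optimize import least_squares as ls
f=lambda x,y:(370+x/8-.5,185+y/8-.5)
obs={"top":np.array([f(82,148),f(572,38),f(715,520),f(355,400)])}
loc=np.array([[75,75,85],[75,-75,85],[-75,-75,85],[0,0,9]],float)
g=lambda x,y:(180+x*.375-.5,150+y*.375-.5)
so=np.array([g(515,318),g(414,440),g(543,480)]);sl=np.array([[75,75,85],[-75,75,85],[0,0,9]],float)
def W(p,l):
    c,s=np.cos(p[2]),np.sin(p[2]);return np.c_[p[0]+c*l[:,0]-s*l[:,1],p[1]+s*l[:,0]+c*l[:,1],l[:,2]]
ft=lambda p:(proj("top",W(p,loc))-obs["top"]).ravel()
fs=lambda p:(proj("scene",W(p,sl))-so).ravel()
for n,F in(("top",ft),("scene",fs),("both",lambda p:np.r_[ft(p),fs(p)])):
    r=ls(F,[545,-200,-.2]);print(n,np.round(r.x,3),np.round(r.fun,1))
# roll silhouette fit
t=np.linspace(0,2*np.pi,40)
def roll(p):
    ax=np.array([np.cos(p[2]),np.sin(p[2]),0]);n=np.array([-ax[1],ax[0],0]);k=np.array([0,0,1.])
    return np.array([np.array([p[0],p[1],27])+s*28*ax+27*(np.cos(a)*n+np.sin(a)*k) for s in(-1,1) for a in t])
for c,(r0,r1,c0,c1) in {"top":(230,275,293,338),"scene":(248,298,262,312)}.items():
    i=cv2.imread(f"pics/{c}0.png").astype(int); S=i.max(2)-i.min(2)
    m=((i.min(2)>140)&(S<35)).astype(np.uint8); z=np.zeros_like(m); z[r0:r1,c0:c1]=m[r0:r1,c0:c1]
    n,l,s,ce=cv2.connectedComponentsWithStats(z);k=1+np.argmax(s[1:,4]);z=(l==k).astype(np.uint8)
    best=[]
    for x in range(452,484,2):
        for y in range(24,56,2):
            for a in np.radians(range(-100,-40,4)):
                h=cv2.convexHull(np.round(proj(c,roll((x,y,a)))*16).astype(np.int32));q=np.zeros_like(z);cv2.fillConvexPoly(q,h,1,shift=4)
                best.append(((q&z).sum()/(q|z).sum(),x,y,round(np.degrees(a))))
    best.sort(reverse=True);print(c,s[k],best[:4],np.mean(best[:10],0))
E
```

```text
top [ 4.85195e+02 -2.01693e+02  1.36000e-01] [-0.7 -0.4  0.1 -0.3  0.5  0.4  0.1  0.3]
scene [ 4.82537e+02 -2.02764e+02  1.19000e-01] [ 0.4 -1.9 -0.9  1.   0.6  0.5]
both [ 4.84464e+02 -2.01999e+02  1.35000e-01] [-0.5 -0.1  0.3  0.   0.6  0.7  0.3  0.5 -0.1 -2.4 -0.4  0.9  0.8 -0.2]Traceback (most recent call last):
  File "<stdin>", line 27, in <module>
  File "h.py", line 10, in proj
    c=env.calibration(cam);P=np.linalg.inv(np.array(c["pose"],float))
ValueError: time passes only in moves, steps and waits
```

```bash
sed -i 's/^import numpy.*/import numpy as np, cv2, functools\ncal=functools.lru_cache(env.calibration)/; s/c=env.calibration(cam)/c=cal(cam)/' h.py
cat >> h.py <<'E'
t_=np.linspace(0,2*np.pi,40)
def roll(p,up=False,z=27):
    ax=np.array([np.cos(p[2]),np.sin(p[2]),0]);n=np.array([-ax[1],ax[0],0]);k=np.array([0,0,1.])
    if up: ax,n,k=k,np.array([1.,0,0]),np.array([0,1.,0])
    return np.array([np.array([p[0],p[1],z])+s*28*ax+27*(np.cos(a)*n+np.sin(a)*k) for s in(-1,1) for a in t_])
def fitroll(c,im,guess,up=False,z=27,rad=32):
    i=im.astype(int);m=((i.min(2)>130)&(i.max(2)-i.min(2)<32)).astype(np.uint8)
    u=proj(c,[[guess[0],guess[1],z]])[0].astype(int);w=np.zeros_like(m);s_=np.s_[u[1]-rad:u[1]+rad,u[0]-rad:u[0]+rad];w[s_]=m[s_]
    w=cv2.morphologyEx(w,cv2.MORPH_OPEN,np.ones((3,3)));n,l,s,ce=cv2.connectedComponentsWithStats(w);k=1+np.argmax(s[1:,4]);w=(l==k).astype(np.uint8)
    b=[]
    for x in range(-16,17,2):
        for y in range(-16,17,2):
            for a in ([0] if up else range(-20,21,4)):
                p=(guess[0]+x,guess[1]+y,guess[2]+np.radians(a))
                h=cv2.convexHull(np.round(proj(c,roll(p,up,z))*16).astype(np.int32));q=np.zeros_like(w);cv2.fillConvexPoly(q,h,1,shift=4)
                b.append(((q&w).sum()/(q|w).sum(),p[0],p[1],np.degrees(p[2])))
    b.sort(reverse=True);return s[k].tolist(),np.round(np.mean(b[:8],0),2)
E
python3 - <<'E'
from h import *
for c in("top","scene"):print(c,fitroll(c,cv2.imread(f"pics/{c}0.png"),(467,38,-1.27)))
E
```

```text
top ([283, 217, 64, 64, 3200], array([ 2.0000e-01,  4.7875e+02,  2.7250e+01, -5.3770e+01]))
scene ([273, 257, 30, 25, 512], array([  0.69, 467.75,  46.  , -53.77]))
```

```bash
sed -i 's/guess,up=False,z=27,rad=32)/guess,up=False,z=27,rad=32,th=130)/; s/>130)/>th)/' h.py
python3 - <<'E'
from h import *
for c in("top","scene"):
  for th in(160,175,185):print(c,th,fitroll(c,cv2.imread(f"pics/{c}0.png"),(467,38,-1.27),rad=22,th=th))
E
```

```text
top 160 ([301, 232, 31, 30, 536], array([  0.82, 470.5 ,  36.25, -69.77]))
top 175 ([302, 237, 28, 25, 462], array([  0.74, 468.25,  37.5 , -79.27]))
top 185 ([302, 237, 28, 24, 436], array([  0.71, 468.  ,  37.75, -82.77]))
scene 160 ([273, 257, 29, 22, 430], array([  0.59, 471.5 ,  50.5 , -52.77]))
scene 175 ([274, 257, 28, 21, 383], array([  0.53, 474.75,  51.25, -52.77]))
scene 185 ([274, 257, 28, 19, 345], array([  0.48, 474.75,  51.25, -52.77]))
```

Box centre is about (485,-202) with yaw 7.7°. The roll is about (467,38) with its axis at -72°. The jar blocks a sideways grasp, so I'll first pick the roll by its ends and move it to a clear spot.

carry_out:
  series:
    - [0.41, -0.75, 0, 0.36]
    - [0.41, -0.75, 0, 0.36]
    - [0.41, -0.75, 0, 0.36]
    - [0.41, -0.75, 0, 0.36]
    - [0.41, -0.75, 0, 0.36]
  fingers: -1

```text
t: 1.3
eef_pos: [261.1, 415.7, 214.8]
tcp_rot: [3.141, 0.0, 3.076]
ft_force: [0.2, -0.3, -0.1]
opening: 0.999
grip_force: 0.0
```

carry_out:
  series:
    - [0.41, -0.75, 0, 0.36]
    - [0.41, -0.75, 0, 0.36]
    - [0.41, -0.75, 0, 0.36]
    - [0.41, -0.75, 0, 0.36]
    - [0.41, -0.75, 0, 0.36]

```text
t: 1.8
eef_pos: [363.7, 228.2, 214.9]
tcp_rot: [3.141, 0.001, -3.019]
ft_force: [0.6, 0.9, 0.5]
opening: 0.997
grip_force: 0.0
```

carry_out:
  series:
    - [0.41, -0.75, 0, 0.36]
    - [0.41, -0.75, 0, 0.36]
    - [0.41, -0.75, 0, 0.36]
    - [0.41, -0.75, 0, 0.36]
    - [0.41, -0.75, 0, 0.36]

```text
t: 2.3
eef_pos: [466.3, 40.4, 214.9]
tcp_rot: [-3.141, 0.001, -2.831]
ft_force: [-0.7, 0.4, 0.4]
opening: 1.001
grip_force: 0.0
```

carry_out:
  series:
    - [0, -0.04, -0.9, 0]
    - [0, 0, -0.9, 0]
    - [0, 0, -0.9, 0]
    - [0, 0, -0.9, 0]
    - [0, 0, -0.44, 0]

```text
t: 2.8
eef_pos: [464.5, 40.1, 9.8]
tcp_rot: [3.14, -0.003, -2.832]
ft_force: [0.5, -0.5, 0.0]
opening: 1.005
grip_force: 0.0
```

carry_out:
  series:
    - [0, 0, 0, 0]
    - [0, 0, 0, 0]
    - [0, 0, 0, 0]
    - [0, 0, 0, 0]
    - [0, 0, 0, 0]
  fingers: 1

```text
t: 3.3
eef_pos: [466.1, 40.2, 13.7]
tcp_rot: [-3.141, 0.002, -2.832]
ft_force: [0.2, -0.5, 0.0]
opening: 0.639
grip_force: 0.0
```

carry_out:
  series:
    - [0, 0, 0, 0]
    - [0, 0, 0, 0]
    - [0, 0, 0, 0]
    - [0, 0, 0.4, 0]
    - [0, 0, 0.8, 0]

```text
t: 3.8
eef_pos: [464.5, 40.2, 71.9]
tcp_rot: [3.14, -0.004, -2.832]
ft_force: [-0.4, 0.3, -0.9]
opening: 0.588
grip_force: 29.9
```

carry_out:
  series:
    - [0.3, -0.4, 0, -0.56]
    - [0.3, -0.4, 0, -0.56]
    - [0.3, -0.4, 0, -0.56]
    - [0, 0, -0.6, 0]
    - [0, 0, -0.5, 0]

```text
t: 4.3
eef_pos: [511.1, -20.5, 17.3]
tcp_rot: [-3.141, 0.002, -3.009]
ft_force: [0.3, 0.7, -2.2]
opening: 0.586
grip_force: 29.9
```

carry_out:
  series:
    - [0, 0, -0.08, 0]
    - [0, 0, 0, 0]
    - [0, 0, 0, 0]
    - [0, 0, 0, 0]
    - [0, 0, 0, 0]

```text
t: 4.8
eef_pos: [510.7, -19.7, 14.0]
tcp_rot: [3.142, 0.0, -3.008]
ft_force: [0.4, 1.1, -1.0]
opening: 0.588
grip_force: 30.0
```

carry_out:
  series:
    - [0, 0, 0, 0]
    - [0, 0, 0, 0]
    - [0, 0, 0, 0]
    - [0, 0, 0, 0]
    - [0, 0, 0, 0]
  fingers: -1

```text
t: 5.3
eef_pos: [510.6, -19.8, 13.7]
tcp_rot: [3.142, 0.0, -3.008]
ft_force: [0.7, 1.0, -0.7]
opening: 0.953
grip_force: 0.0
```

carry_out:
  series:
    - [0, 0, 0.8, 0]
    - [0, 0, 0.8, 0]
    - [0, 0, 0.8, 0]
    - [0, 0, 0, 0]
    - [0, 0, 0, 0]

```text
t: 5.8
eef_pos: [510.7, -19.8, 134.2]
tcp_rot: [-3.141, 0.002, -3.008]
ft_force: [0.3, -0.7, -0.1]
opening: 1.0
grip_force: 0.0
```

```bash
python3 - <<'E'
from h import *
print(env.state()["joints"])
im=pic("scene","s1.png")[:,:,::-1]
for th in(130,160):print(fitroll("scene",im,(511,-20,-1.437),rad=22,th=th))
b=im[200:350,230:430];cv2.imwrite("pics/s1c.png",cv2.resize(b,(800,600),interpolation=3))
E
```

```text
[-1.68139656e-01  4.36286438e-01  1.92530495e+00  1.64435746e-04
  7.78315705e-01 -1.87278369e+00]
([312, 274, 9, 7, 45], array([ 6.0000e-02,  5.1925e+02, -1.4500e+01, -6.2330e+01]))Traceback (most recent call last):
  File "<stdin>", line 4, in <module>
  File "h.py", line 23, in fitroll
    w=cv2.morphologyEx(w,cv2.MORPH_OPEN,np.ones((3,3)));n,l,s,ce=cv2.connectedComponentsWithStats(w);k=1+np.argmax(s[1:,4]);w=(l==k).astype(np.uint8)
                                                                                                         ~~~~~~~~~^^^^^^^^^
    return _wrapfunc(a, 'argmax', axis=axis, out=out, **kwds)
    return bound(*args, **kwds)
ValueError: attempt to get argmax of an empty sequence
```

carry_out:
  series:
    - [0, 0.16, 0, -1]
    - [0, 0, 0, -1]
    - [0, 0, 0, -1]
    - [0, 0, 0, -1]
    - [0, 0, 0, -1]

```text
t: 6.35
eef_pos: [509.9, -11.7, 132.0]
tcp_rot: [-3.141, -0.003, 2.747]
ft_force: [-0.5, -0.4, 0.2]
opening: 0.996
grip_force: 0.0
```

carry_out:
  series:
    - [-0.02, 0, 0, -1]
    - [0, 0, 0, -1]
    - [0, 0, 0, -1]
    - [0, 0, 0, -1]
    - [0, 0, 0, -1]

```text
t: 6.85
eef_pos: [508.9, -11.8, 132.0]
tcp_rot: [-3.14, -0.002, 2.224]
ft_force: [-0.4, 0.2, 0.3]
opening: 1.001
grip_force: 0.0
```

carry_out:
  series:
    - [0, 0, 0, -1]
    - [0, 0, 0, -1]
    - [0, 0, 0, -1]
    - [0, 0, 0, -1]
    - [0, 0, 0, -1]

```text
t: 7.35
eef_pos: [508.9, -11.7, 132.0]
tcp_rot: [-3.139, -0.001, 1.7]
ft_force: [-0.7, 0.1, 0.1]
opening: 1.002
grip_force: 0.0
```

```bash
python3 - <<'E'
from h import *
s=env.state();print(s["eef_pos"],s["tcp_rot"])
im=pic("scene","s1.png")[:,:,::-1]
print(fitroll("scene",im,(511,-20,-1.437),rad=22,th=130))
b=im[200:350,230:430];cv2.imwrite("pics/s1c.png",cv2.resize(b,(800,600),interpolation=3))
E
```

```text
[508.93985083 -11.7335629  131.96343125] [-3.13875758e+00 -8.46255559e-04  1.70016470e+00]
([311, 262, 26, 23, 380], array([ 5.000e-01,  5.130e+02, -1.900e+01, -6.233e+01]))
```

View pics/s1c.png

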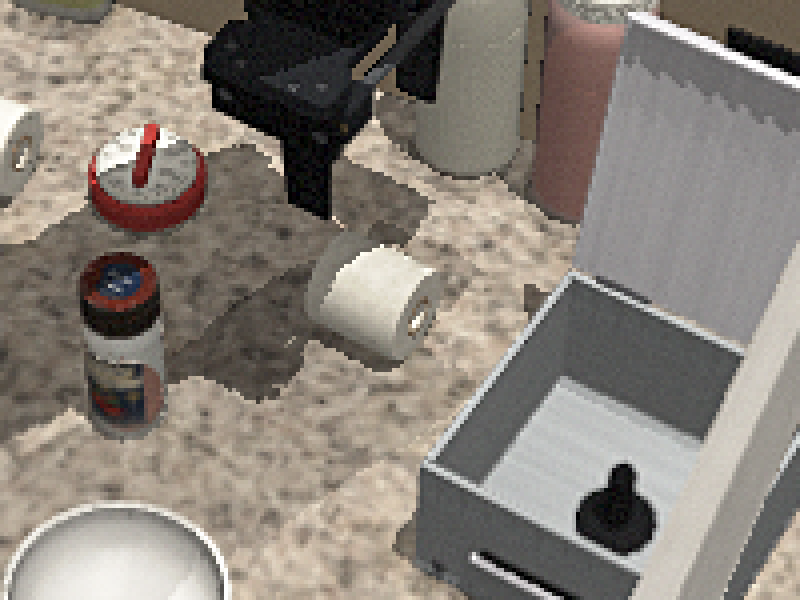

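The roll lies at pixel (323,274), clear of everything else. The gripper is turned across it, ready to descend.

carry_out:
  series:
    - [0, 0, -0.8, 0]
    - [0, 0, -0.8, 0]
    - [0, 0, -0.6, 0]
    - [0, 0, -0.2, 0]
    - [0, 0, 0, 0]

```text
t: 7.9
eef_pos: [508.7, -11.7, 12.1]
tcp_rot: [-3.138, -0.001, 1.706]
ft_force: [0.3, -0.2, -0.1]
opening: 0.999
grip_force: 0.0
```

carry_out:
  series:
    - [0, 0, 0, 0]
    - [0, 0, 0, 0]
    - [0, 0, 0, 0]
    - [0, 0, 0, 0]
    - [0, 0, 0, 0]
  fingers: 1

```text
t: 8.4
eef_pos: [509.8, -11.8, 14.1]
tcp_rot: [3.141, 0.0, 1.705]
ft_force: [0.8, 0.4, 0.1]
opening: 0.636
grip_force: 0.0
```

carry_out:
  series:
    - [0, 0, 0, 0]
    - [0, 0, 0, 0]
    - [0, 0, 0, 0]
    - [0, 0, 0, 0]
    - [0, 0, 0, 0]

```text
t: 8.9
eef_pos: [509.7, -11.8, 13.9]
tcp_rot: [3.141, 0.0, 1.705]
ft_force: [-0.4, 0.3, 5.3]
opening: 0.571
grip_force: 30.0
```

carry_out:
  series:
    - [0, 0, 0.4, 0]
    - [0, 0, 0.6, 0]
    - [0, 0, 0.6, 0]
    - [0, 0, 0.6, 0]
    - [0, 0, 0.1, 0]

```text
t: 9.4
eef_pos: [510.7, -11.9, 131.3]
tcp_rot: [3.137, 0.001, 1.705]
ft_force: [0.4, -0.8, -0.9]
opening: 0.575
grip_force: 30.0
```

carry_out:
  series:
    - [-0.32, -0.45, 0, 0]
    - [-0.32, -0.45, 0, 0]
    - [-0.32, -0.45, 0, 0]
    - [-0.32, -0.45, 0, 0]
    - [0, 0, 0, 0]

```text
t: 9.9
eef_pos: [443.8, -103.3, 127.8]
tcp_rot: [-3.14, -0.001, 1.702]
ft_force: [-0.1, -0.1, -0.7]
opening: 0.574
grip_force: 30.0
```

```bash
python3 - <<'E'
from h import *
im=pic("scene","s2.png")[:,:,::-1]
b=im[200:350,260:460];cv2.imwrite("pics/s2c.png",cv2.resize(b,(800,600),interpolation=3))
E
```

```text
(no output)
```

View pics/s2c.png

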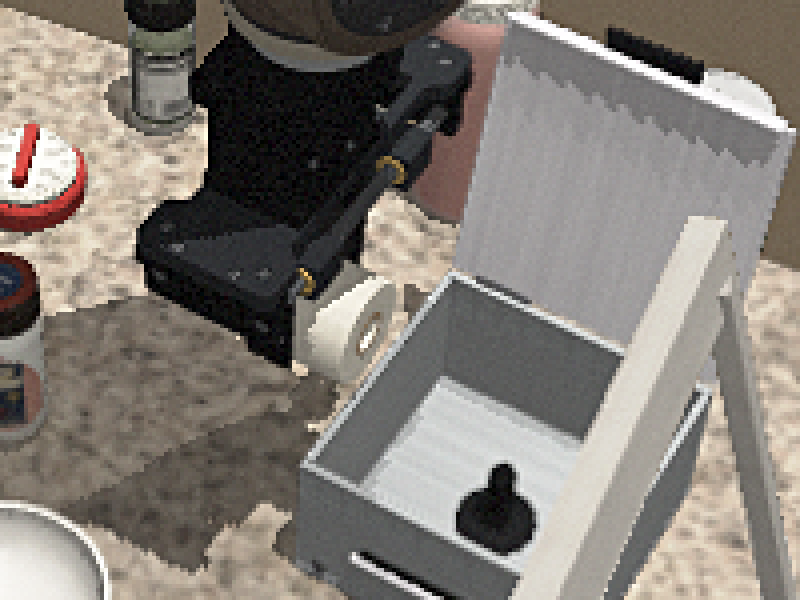

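The roll is held level, its free end just over the box's left wall, and the wall top is free. I'll lower slowly so the wall edge tips the roll up.

carry_out:
  series:
    - [0, 0, -0.3, 0]
    - [0, 0, -0.25, 0]
    - [0, 0, -0.12, 0]
    - [0, 0, -0.12, 0]
    - [0, 0, -0.12, 0]

```text
t: 10.45
eef_pos: [445.6, -100.1, 83.0]
tcp_rot: [-3.141, -0.002, 1.705]
ft_force: [-1.3, 12.1, 12.4]
opening: 0.574
grip_force: 30.0
```

carry_out:
  series:
    - [0, 0.02, -0.12, 0]
    - [0, 0, -0.12, 0]
    - [0, 0.02, -0.12, 0]
    - [0, 0, -0.12, 0]
    - [0, 0, 0, 0]

```text
t: 10.95
eef_pos: [445.9, -98.6, 58.6]
tcp_rot: [-3.141, -0.001, 1.705]
ft_force: [2.2, 7.5, 0.7]
opening: 0.574
grip_force: 30.0
```

```bash
python3 - <<'E'
from h import *
im=pic("scene","s3.png")[:,:,::-1]
b=im[200:350,260:460];cv2.imwrite("pics/s3c.png",cv2.resize(b,(800,600),interpolation=3))
E
```

```text
(no output)
```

View pics/s3c.png

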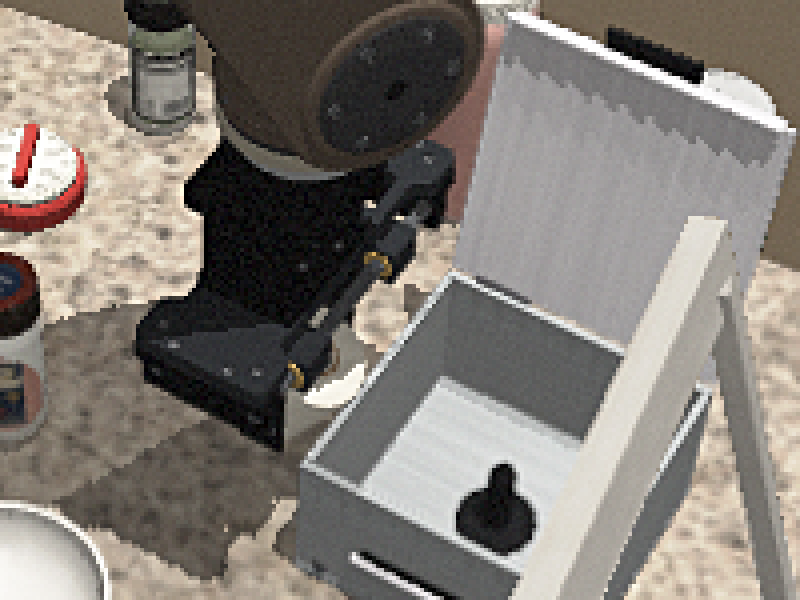

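The end face now looks upward, so the roll is nearly upright. I'll move clear of the box and press it flat on the worktop.

carry_out:
  series:
    - [0, 0.3, 0.1, 0]
    - [0.3, 0.4, 0, 0]
    - [0.3, 0.4, 0, 0]
    - [0.3, 0.4, -0.2, 0]
    - [0, 0, -0.3, 0]

```text
t: 11.5
eef_pos: [492.7, -22.5, 39.0]
tcp_rot: [3.139, 0.001, 1.707]
ft_force: [-0.1, 0.4, -1.1]
opening: 0.576
grip_force: 30.0
```

carry_out:
  series:
    - [0, 0, -0.3, 0]
    - [0, 0, -0.1, 0]
    - [0, 0, -0.1, 0]
    - [0, 0, -0.03, 0]
    - [0, 0, -0.02, 0]

```text
t: 12.0
eef_pos: [491.5, -24.5, 14.0]
tcp_rot: [3.139, 0.001, 1.705]
ft_force: [-5.4, 3.3, 41.0]
opening: 0.573
grip_force: 30.0
```

carry_out:
  series:
    - [0, 0, 0.03, 0]
    - [0, 0, 0.02, 0]
    - [0, 0, 0, 0]
    - [0, 0, 0, 0]
    - [0, 0, 0, 0]

```text
t: 12.5
eef_pos: [491.4, -24.8, 14.7]
tcp_rot: [3.14, 0.001, 1.704]
ft_force: [1.5, 1.2, 8.5]
opening: 0.573
grip_force: 29.9
```

```bash
python3 - <<'E'
from h import *
im=pic("scene","s4.png")[:,:,::-1]
a=cv2.resize(im[215:315,260:400],(800,571),interpolation=3)[:300]
im=pic("top","t4.png")[:,:,::-1]
b=cv2.resize(im[200:300,280:420],(800,571),interpolation=3)[100:400]
a=cv2.resize(cv2.imread("pics/s4.png")[225:325,270:400],(400,308),interpolation=3)
b=cv2.resize(im[195:295,270:400],(400,308),interpolation=3)
cv2.imwrite("pics/c4.png",np.hstack([a,b]))
E
```

```text
(no output)
```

View pics/c4.png

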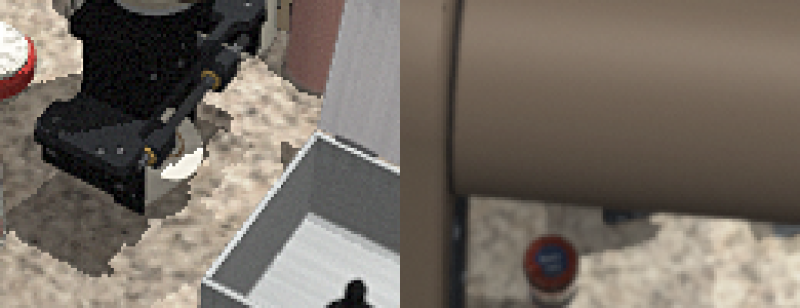

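carry_out:
  series:
    - [0, 0, 0, 0]
    - [0, 0, 0, 0]
    - [0, 0, 0, 0]
    - [0, 0, 0, 0]
    - [0, 0, 0, 0]
  fingers: -1

```text
t: 13.1
eef_pos: [490.5, -24.8, 14.0]
tcp_rot: [-3.141, -0.0, 1.704]
ft_force: [0.5, 0.4, -0.3]
opening: 0.934
grip_force: 0.0
```

carry_out:
  series:
    - [0, 0, 0.4, 0]
    - [0, 0, 0.8, 0]
    - [0, 0, 0.8, 0]
    - [0, 0, 0.8, 0]
    - [0, 0, 0, 0]

```text
t: 13.6
eef_pos: [492.4, -25.1, 158.5]
tcp_rot: [3.134, 0.002, 1.705]
ft_force: [0.3, 0.5, -0.8]
opening: 1.003
grip_force: 0.0
```

```bash
python3 - <<'E'
from h import *
im=pic("scene","s5.png")[:,:,::-1]
for th in(120,150):print(fitroll("scene",im,(491,-25,0),True,28,22,th))
cv2.imwrite("pics/c5.png",cv2.resize(im[210:330,260:420],(800,600),interpolation=3))
for r in env.look_for("scene","ticket_roll")[:2]:
    p=r["position"];print(r["conf"],onz("scene",(p[1]*640,p[0]*480),28))
E
```

```text
([305, 270, 24, 30, 298], array([ 3.400e-01,  4.775e+02, -2.825e+01,  0.000e+00]))Traceback (most recent call last):
  File "<stdin>", line 3, in <module>
  File "h.py", line 23, in fitroll
    w=cv2.morphologyEx(w,cv2.MORPH_OPEN,np.ones((3,3)));n,l,s,ce=cv2.connectedComponentsWithStats(w);k=1+np.argmax(s[1:,4]);w=(l==k).astype(np.uint8)
                                                                                                         ~~~~~~~~~^^^^^^^^^
    return _wrapfunc(a, 'argmax', axis=axis, out=out, **kwds)
    return bound(*args, **kwds)
ValueError: attempt to get argmax of an empty sequence
```

```bash
python3 - <<'E'
from h import *
im=cv2.imread("pics/s5.png")
cv2.imwrite("pics/c5.png",cv2.resize(im[225:325,265:395],(780,600),interpolation=3))
for r in env.look_for("scene","ticket_roll")[:2]:
    p=r["position"];print(r["conf"],onz("scene",(p[1]*640,p[0]*480),28))
print(proj("scene",[[491,-25,56],[491,-25,0]]))
E
```

```text
0.94 [487.3858106   -6.42524584  28.        ]
[[319.67321062 269.67324778]
 [319.36712945 286.84171918]]
```

View pics/c5.png

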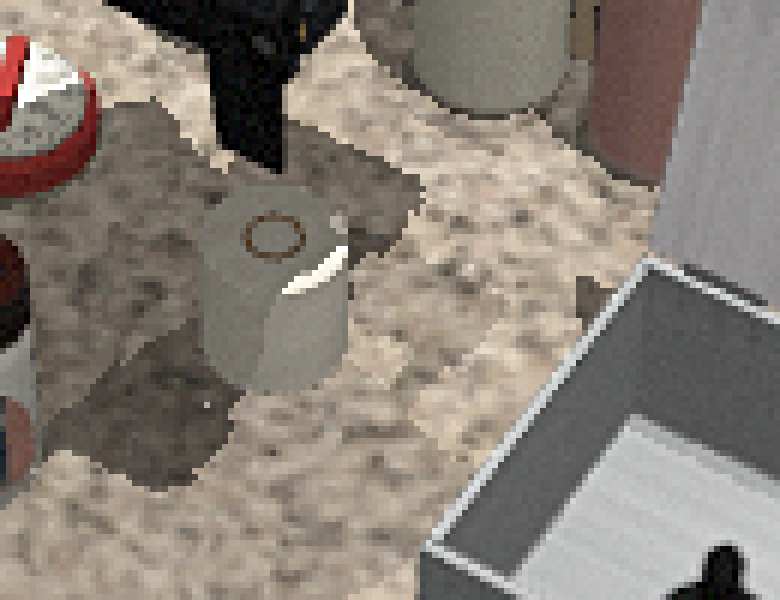

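The roll stands upright, with its hole ring at crop (275,237), i.e. pixel (310.3,264).

```bash
python3 - <<'E'
from h import *
print(onz("scene",(265+275/6-.5,225+237/6-.5),56), onz("scene",(265+276/6-.5,225+395/6-.5),0))
# spindle/boss centre checks: scene crop s3c (scale 4, off 260,200): boss ellipse centre, spindle tip
print(onz("scene",(260+496/4-.5,200+514/4-.5),9),onz("scene",(260+504/4-.5,200+466/4-.5),53))
print(onz("top",(370+355/8-.5,185+400/8-.5),9))
E
```

```text
[4.90394623e+02 3.51852566e-01 5.60000000e+01] [471.00845923 -16.83357983   0.        ]
[ 486.41737341 -199.41597795    9.        ] [ 484.06268239 -201.0218224    53.        ]
[ 485.85209435 -201.47373547    9.        ]
```

Standing roll centre is about (491,0), with the spindle at about (485,-201). I'll close once across x to centre it, then turn 90° and take it from above.

carry_out:
  series:
    - [-0.03, 0.5, 0, 0]
    - [0, 0, -0.8, 0]
    - [0, 0, -0.8, 0]
    - [0, 0, -0.8, 0]
    - [0, 0, -0.36, 0]

```text
t: 14.2
eef_pos: [486.8, 0.5, 12.0]
tcp_rot: [-3.136, -0.002, 1.705]
ft_force: [-0.0, -1.1, 1.0]
opening: 0.999
grip_force: 0.0
```

carry_out:
  series:
    - [0, 0, 0, 0]
    - [0, 0, 0, 0]
    - [0, 0, 0, 0]
    - [0, 0, 0, 0]
    - [0, 0, 0, 0]
  fingers: 1

```text
t: 14.7
eef_pos: [489.5, 0.1, 17.0]
tcp_rot: [3.14, 0.0, 1.705]
ft_force: [0.4, 0.5, -0.3]
opening: 0.635
grip_force: 0.0
```

carry_out:
  series:
    - [0, 0, 0, 0]
    - [0, 0, 0, 0]
    - [0, 0, 0, 0]
    - [0, 0, 0, 0]
    - [0, 0, 0, 0]

```text
t: 15.2
eef_pos: [489.6, 0.1, 16.9]
tcp_rot: [3.14, 0.0, 1.704]
ft_force: [-0.1, -0.6, 7.4]
opening: 0.573
grip_force: 30.0
```

carry_out:
  series:
    - [0, 0, 0, 0]
    - [0, 0, 0, 0]
    - [0, 0, 0, 0]
    - [0, 0, 0, 0]
    - [0, 0, 0, 0]
  fingers: -1

```text
t: 15.7
eef_pos: [489.1, 0.2, 16.1]
tcp_rot: [-3.142, -0.0, 1.705]
ft_force: [-0.2, 0.3, 0.2]
opening: 0.936
grip_force: 0.0
```

carry_out:
  series:
    - [0, 0, 0.5, 0]
    - [0, 0, 0.8, 0]
    - [0, 0, 0, -1]
    - [0, 0, 0, -1]
    - [0, 0, 0, -1]

```text
t: 16.2
eef_pos: [489.2, 0.2, 81.5]
tcp_rot: [3.141, -0.0, 1.386]
ft_force: [-0.4, 0.4, -0.6]
opening: 1.001
grip_force: 0.0
```

carry_out:
  series:
    - [0, 0, 0, -1]
    - [0, 0, 0, -1]
    - [0, 0, 0, -1]
    - [0, 0, 0, -1]
    - [0, 0, 0, -1]

```text
t: 16.7
eef_pos: [489.0, 0.2, 81.1]
tcp_rot: [-3.142, 0.0, 0.863]
ft_force: [-0.1, 0.1, 0.1]
opening: 1.002
grip_force: 0.0
```

carry_out:
  series:
    - [0, 0, 0, -1]
    - [0, 0, 0, -1]
    - [0, 0, 0, -1]
    - [0, 0, 0, -1]
    - [0, 0, 0, -1]

```text
t: 17.2
eef_pos: [489.0, 0.2, 81.1]
tcp_rot: [-3.142, 0.0, 0.339]
ft_force: [-0.4, -0.8, -0.1]
opening: 1.004
grip_force: 0.0
```

carry_out:
  series:
    - [0, 0, 0, -1]
    - [0, 0, 0, -1]
    - [0, 0, 0, 0]
    - [0, 0, 0, 0]
    - [0, 0, 0, 0]

```text
t: 17.7
eef_pos: [489.1, 0.2, 81.1]
tcp_rot: [3.142, 0.0, 0.136]
ft_force: [-0.7, 0.1, 0.8]
opening: 0.999
grip_force: 0.0
```

```bash
python3 - <<'E'
from h import *
s=env.state();print(s["eef_pos"],s["tcp_rot"],s["joints"])
im=pic("scene","s6.png")[:,:,::-1]
cv2.imwrite("pics/c6.png",cv2.resize(im[225:325,265:395],(780,600),interpolation=3))
E
```

```text
[4.89082569e+02 1.84535536e-01 8.11276253e+01] [3.14152690e+00 1.09386635e-04 1.36072913e-01] [-1.34723884e-01  4.98073706e-01  2.02188248e+00 -1.59013905e-04
  6.21724285e-01  1.30012879e+00]
```

View pics/c6.png

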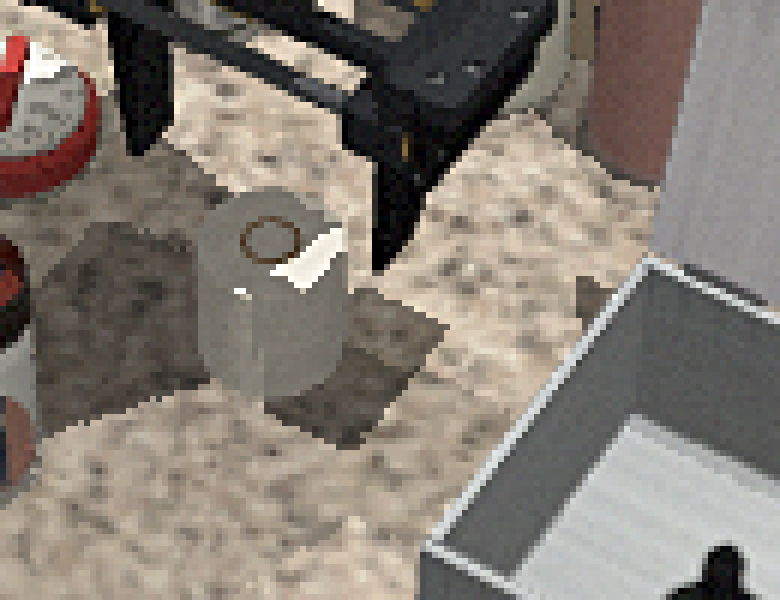

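Still upright, centred under the gripper, which is now turned 90°; grasping it from above.

carry_out:
  series:
    - [0, 0, -0.6, 0]
    - [0, 0, -0.5, 0]
    - [0, 0, -0.12, 0]
    - [0, 0, 0, 0]
    - [0, 0, 0, 0]

```text
t: 18.25
eef_pos: [489.5, 0.2, 20.9]
tcp_rot: [3.141, -0.001, 0.134]
ft_force: [-1.1, 0.1, -0.1]
opening: 1.005
grip_force: 0.0
```

carry_out:
  series:
    - [0, 0, 0, 0]
    - [0, 0, 0, 0]
    - [0, 0, 0, 0]
    - [0, 0, 0, 0]
    - [0, 0, 0, 0]
  fingers: 1

```text
t: 18.75
eef_pos: [489.2, 0.2, 20.3]
tcp_rot: [3.141, -0.0, 0.134]
ft_force: [0.2, 0.2, 0.6]
opening: 0.636
grip_force: 0.0
```

carry_out:
  series:
    - [0, 0, 0, 0]
    - [0, 0, 0, 0]
    - [0, 0, 0, 0]
    - [0, 0, 0, 0]
    - [0, 0, 0, 0]

```text
t: 19.25
eef_pos: [489.1, 0.2, 20.2]
tcp_rot: [3.142, 0.0, 0.134]
ft_force: [-0.7, -0.1, 1.5]
opening: 0.553
grip_force: 30.0
```

carry_out:
  series:
    - [0, 0, 0.3, 0]
    - [0, 0, 0.6, 0]
    - [0, 0, 0.6, 0]
    - [0, 0, 0.5, 0]
    - [0, 0, 0, 0]

```text
t: 19.75
eef_pos: [490.3, 0.1, 122.7]
tcp_rot: [3.14, -0.005, 0.134]
ft_force: [0.1, -0.5, -1.4]
opening: 0.549
grip_force: 30.0
```

carry_out:
  series:
    - [-0.02, -0.6, 0, 0]
    - [-0.02, -0.8, 0, 0]
    - [-0.02, -0.8, 0, 0]
    - [-0.02, -0.8, 0, 0]
    - [0, -0.6, 0, 0]

```text
t: 20.25
eef_pos: [484.5, -181.8, 118.9]
tcp_rot: [-3.141, 0.001, 0.133]
ft_force: [1.1, 0.1, -0.9]
opening: 0.555
grip_force: 30.0
```

carry_out:
  series:
    - [0, -0.4, 0, 0]
    - [0, 0, 0, 0]
    - [0, 0, 0, 0]
    - [0, 0, 0, 0]
    - [0, 0, 0, 0]

```text
t: 20.75
eef_pos: [485.1, -198.8, 120.0]
tcp_rot: [-3.141, 0.0, 0.135]
ft_force: [0.6, 0.1, -0.8]
opening: 0.551
grip_force: 30.0
```

```bash
python3 - <<'E'
from h import *
print(onz("scene",(265+271/6-.5,225+241/6-.5),56))
a=pic("scene","s7.png")[:,:,::-1].copy();b=pic("top","t7.png")[:,:,::-1].copy()
print(env.state()["eef_pos"],proj("scene",[[485,-199,101],[485,-199,157]]),proj("top",[[485,-199,101]]))
a=cv2.resize(a[190:310,320:420],(500,600),interpolation=3);b=cv2.resize(b[190:310,385:445],(300,600),interpolation=3)
cv2.imwrite("pics/c7.png",np.hstack([a,b]))
E
```

```text
[4.88031167e+02 1.78495483e-01 5.60000000e+01]
[ 485.22425117 -199.09648703  120.15377077] [[387.28052877 299.97922482]
 [390.16124765 280.98704301]] [[418.93635137 224.3140502 ]]
```

View pics/c7.png

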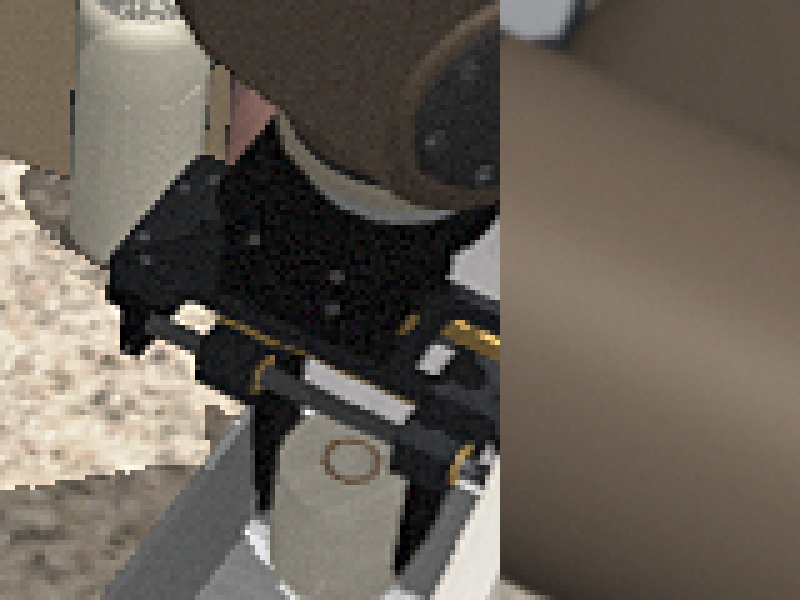

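In the picture the roll hangs upright between the fingers. Its ring is at scene pixel (389.7,281.9), within 1 px of where a centred roll would show, so I'll descend over the spindle.

carry_out:
  series:
    - [0.02, -0.04, -0.4, 0]
    - [0, 0, -0.4, 0]
    - [0, 0, -0.1, 0]
    - [0, 0, -0.05, 0]
    - [0, 0, 0, 0]

```text
t: 21.35
eef_pos: [486.3, -201.7, 73.0]
tcp_rot: [3.141, -0.0, 0.134]
ft_force: [0.0, 0.4, -1.3]
opening: 0.555
grip_force: 30.0
```

carry_out:
  series:
    - [0, 0, -0.03, 0]
    - [0, 0, -0.03, 0]
    - [0, 0, -0.03, 0]
    - [0, 0, -0.03, 0]
    - [0, 0, 0, 0]

```text
t: 21.85
eef_pos: [486.1, -201.8, 66.5]
tcp_rot: [3.142, 0.0, 0.134]
ft_force: [-0.5, -0.0, -1.7]
opening: 0.552
grip_force: 30.0
```

carry_out:
  series:
    - [0, 0, -0.05, 0]
    - [0, 0, -0.05, 0]
    - [0, 0, -0.05, 0]
    - [0, 0, -0.05, 0]
    - [0, 0, 0, 0]

```text
t: 22.35
eef_pos: [486.0, -201.7, 56.3]
tcp_rot: [-3.141, 0.001, 0.134]
ft_force: [-0.2, -0.3, -0.3]
opening: 0.554
grip_force: 30.0
```

carry_out:
  series:
    - [0, 0, -0.1, 0]
    - [0, 0, -0.1, 0]
    - [0, 0, -0.08, 0]
    - [0, 0, -0.04, 0]
    - [0, 0, 0, 0]

```text
t: 22.85
eef_pos: [486.0, -201.7, 40.3]
tcp_rot: [-3.141, 0.001, 0.134]
ft_force: [-0.2, -0.0, -0.6]
opening: 0.556
grip_force: 30.0
```

carry_out:
  series:
    - [0, 0, -0.1, 0]
    - [0, 0, -0.06, 0]
    - [0, 0, -0.04, 0]
    - [0, 0, -0.02, 0]
    - [0, 0, 0, 0]

```text
t: 23.35
eef_pos: [486.1, -201.8, 29.5]
tcp_rot: [-3.142, 0.0, 0.134]
ft_force: [0.1, 0.5, -0.7]
opening: 0.552
grip_force: 30.0
```

carry_out:
  series:
    - [0, 0, -0.02, 0]
    - [0, 0, -0.02, 0]
    - [0, 0, 0, 0]
    - [0, 0, 0, 0]
    - [0, 0, 0, 0]

```text
t: 23.85
eef_pos: [486.2, -201.9, 29.1]
tcp_rot: [3.141, -0.001, 0.134]
ft_force: [-4.0, 2.5, 19.6]
opening: 0.548
grip_force: 30.0
```

The roll is seated on the boss at the predicted height. I'll release, rise, and go behind the lid.

carry_out:
  series:
    - [0, 0, 0.02, 0]
    - [0, 0, 0, 0]
    - [0, 0, 0, 0]
    - [0, 0, 0, 0]
    - [0, 0, 0, 0]
  fingers: -1

```text
t: 24.35
eef_pos: [486.1, -201.8, 28.5]
tcp_rot: [-3.142, 0.0, 0.134]
ft_force: [0.4, 0.2, -0.6]
opening: 0.92
grip_force: 0.0
```

carry_out:
  series:
    - [0, 0, 0.3, 0]
    - [0, 0, 0.6, 0]
    - [0, 0, 0.9, 0]
    - [0, 0, 0.9, 0]
    - [0, 0, 0.9, 0]

```text
t: 24.85
eef_pos: [485.8, -201.6, 210.4]
tcp_rot: [-3.141, 0.0, 0.134]
ft_force: [0.4, -0.4, -1.0]
opening: 1.003
grip_force: 0.0
```

carry_out:
  series:
    - [0, 0, 0.9, 0]
    - [0, 0, 0.4, 0]
    - [0, 0, 0, 0]
    - [0, 0, 0, 0]
    - [0, 0, 0, 0]
  fingers: 1

```text
t: 25.35
eef_pos: [485.7, -201.6, 272.2]
tcp_rot: [-3.14, 0.002, 0.134]
ft_force: [-0.6, 0.2, -1.2]
opening: 0.639
grip_force: 0.0
```

```bash
python3 - <<'E'
from h import *
print(env.state()["eef_pos"],env.state()["opening"])
R={}
for c in("scene","top"):
    pic(c,c+"8.png")
    for l in("lid_tab","ticket_roll"):
        r=env.look_for(c,l)
        if r: p=r[0]["position"];R[c,l]=(p[1]*640,p[0]*480);print(c,l,round(r[0]["conf"],2),np.round(R[c,l]),onz(c,R[c,l],65))
for c in("scene","top"):
    print(c,proj(c,[[485+.991*133.5,-202+.135*133.5,232],[485,-202,65]]))
E
```

```text
[ 485.67995283 -201.56471875  272.21401756] 0.6391834955805875
scene lid_tab 0.96 [408. 247.] [ 658.59154759 -133.38516359   65.        ]
scene ticket_roll 0.73 [392. 282.] [ 556.43504362 -164.23695811   65.        ]
top lid_tab 0.78 [389. 174.] [ 623.49254816 -152.55932856   65.        ]
scene [[427.83934296 210.89437483]
 [386.75743807 312.2559731 ]]
top [[413.04869658 147.84460799]
 [417.76413849 228.5133755 ]]
```

```bash
python3 - <<'E'
from h import *
o={"top":(190+605/2.667-.5,140+41/2.667-.5),"scene":(180+650*.375-.5,150+169*.375-.5)}
for th in np.arange(1.6,2.05,.05):
    q=75-158*np.cos(th);P=[[485+.991*q,-202+.135*q,85.5+158*np.sin(th)]]
    print(round(th,2),*[np.round(proj(c,P)[0]-o[c],1) for c in o])
im=cv2.imread("pics/scene8.png");i0=cv2.imread("pics/scene0.png")
for r in range(290,336,5):print(r,[tuple(im[r,c].tolist()) for c in range(372,404,8)],i0[r,388])
E
```

```text
1.6 [ 4.5 14.2] [-7.  10.2]
1.65 [ 3.4 10.8] [-5.1  7.8]
1.7 [2.3 7.6] [-3.4  5.7]
1.75 [1.2 4.4] [-1.6  3.7]
1.8 [0.1 1.3] [0. 2.]
1.85 [-1.  -1.6] [1.6 0.4]
1.9 [-2.1 -4.4] [ 3.2 -0.9]
1.95 [-3.3 -7.1] [ 4.6 -2.1]
2.0 [-4.4 -9.6] [ 6. -3.]
290 [(89, 93, 91), (88, 90, 88), (90, 93, 90), (93, 95, 92)] [75 76 75]
295 [(187, 186, 184), (90, 90, 90), (94, 96, 91), (92, 96, 93)] [76 75 73]
300 [(204, 204, 200), (187, 189, 186), (89, 90, 91), (94, 95, 97)] [66 64 67]
305 [(127, 129, 127), (114, 123, 129), (122, 131, 134), (103, 108, 111)] [148 148 145]
310 [(117, 118, 118), (116, 124, 129), (118, 126, 130), (161, 173, 181)] [173 174 173]
315 [(120, 122, 120), (122, 131, 134), (108, 116, 124), (111, 118, 126)] [177 174 174]
320 [(96, 99, 101), (245, 253, 255), (122, 132, 134), (155, 169, 174)] [68 71 70]
325 [(109, 117, 123), (117, 127, 132), (130, 141, 145), (134, 146, 151)] [16 11 13]
330 [(107, 114, 120), (124, 135, 138), (118, 126, 130), (161, 169, 176)] [35 30 33]
335 [(113, 114, 112), (119, 130, 136), (129, 144, 145), (201, 209, 217)] [35 34 31]
```

Lid sits at about 1.83 rad. Shaded roll-white pixels at scene rows 305–335 show the roll is in the box. Going over and behind the lid.

carry_out:
  series:
    - [0.6, 0.08, 0, 0]
    - [0.8, 0.11, 0, 0]
    - [0.8, 0.11, 0, 0]
    - [0.8, 0.11, 0, 0]
    - [0.12, 0.02, 0, 0]

```text
t: 26.15
eef_pos: [645.0, -179.5, 272.2]
tcp_rot: [-3.141, 0.0, 0.135]
ft_force: [-1.7, 0.7, -0.5]
opening: 0.013
grip_force: 0.0
```

carry_out:
  series:
    - [0, 0, 0, 0]
    - [0, 0, -0.4, 0]
    - [0, 0, -0.5, 0]
    - [0, 0, -0.4, 0]
    - [0, 0, 0, 0]

```text
t: 26.65
eef_pos: [640.1, -180.3, 206.4]
tcp_rot: [-3.14, 0.004, 0.133]
ft_force: [-0.5, -0.2, 0.2]
opening: 0.006
grip_force: 0.0
```

carry_out:
  series:
    - [-0.2, -0.03, 0, 0]
    - [-0.3, -0.04, 0, 0]
    - [-0.3, -0.04, 0, 0]
    - [-0.3, -0.04, 0, 0]
    - [-0.3, -0.04, 0, 0]

```text
t: 27.15
eef_pos: [571.3, -190.3, 210.7]
tcp_rot: [3.14, -0.003, 0.134]
ft_force: [1.7, -0.8, 1.7]
opening: 0.0
grip_force: 0.8
```

carry_out:
  series:
    - [-0.42, -0.06, 0, 0]
    - [-0.48, -0.065, -0.1, 0]
    - [-0.44, -0.06, -0.22, 0]
    - [-0.4, -0.055, -0.3, 0]
    - [-0.32, -0.045, -0.38, 0]

```text
t: 27.65
eef_pos: [468.1, -204.6, 160.5]
tcp_rot: [3.139, -0.003, 0.133]
ft_force: [0.9, -0.6, 0.7]
opening: 0.006
grip_force: 0.5
```

carry_out:
  series:
    - [-0.24, -0.03, -0.44, 0]
    - [-0.16, -0.02, -0.46, 0]
    - [-0.03, 0, -0.25, 0]
    - [-0.03, 0, -0.15, 0]
    - [0, 0, 0, 0]

```text
t: 28.15
eef_pos: [445.8, -206.7, 94.1]
tcp_rot: [3.141, -0.0, 0.133]
ft_force: [-0.4, 0.0, -0.5]
opening: 0.002
grip_force: 0.0
```

Now press down gently until contact with the shut lid.

carry_out:
  series:
    - [0, 0, -0.04, 0]
    - [0, 0, -0.04, 0]
    - [0, 0, -0.04, 0]
    - [0, 0, 0, 0]
    - [0, 0, 0, 0]

```text
t: 28.65
eef_pos: [446.6, -206.8, 89.4]
tcp_rot: [3.14, -0.002, 0.134]
ft_force: [-4.2, 2.5, 23.9]
opening: 0.008
grip_force: 11.4
```

carry_out:
  series:
    - [0, 0, 0.3, 0]
    - [0, 0, 0.6, 0]
    - [0, 0, 0.8, 0]
    - [0, 0, 0.8, 0]
    - [0, 0, 0.8, 0]

```text
t: 29.15
eef_pos: [446.0, -206.3, 254.7]
tcp_rot: [3.141, -0.0, 0.134]
ft_force: [-0.1, -0.3, -0.0]
opening: 0.005
grip_force: 0.0
```

carry_out:
  series:
    - [0, 0.7, 0, 0]
    - [0, 0.8, 0, 0]
    - [0, 0.8, 0, 0]
    - [0, 0.8, 0, 0]
    - [0, 0.4, 0, 0]

```text
t: 29.65
eef_pos: [445.7, -29.1, 253.1]
tcp_rot: [3.142, -0.001, 0.135]
ft_force: [0.1, -1.3, 1.0]
opening: 0.008
grip_force: 0.0
```

```bash
python3 - <<'E'
from h import *
print(env.state()["ft_force"],env.state()["eef_pos"])
for c in("scene","top"):
    pic(c,c+"9.png")
    for l in("lid_tab","ticket_roll","wide_roll","spice_jar_1","mill_2","kitchen_timer"):
        print(c,l,[(round(r["conf"],2),round(r["position"][1]*640),round(r["position"][0]*480)) for r in env.look_for(c,l)[:3]])
    for th in(0,.05,.1):
        q=75-158*np.cos(th);print(th,np.round(proj(c,[[485+.991*q,-202+.135*q,87.5+158*np.sin(th)]])))
    im=cv2.imread(f"pics/{c}9.png").max(2).astype(int)
    u=[proj(c,[[485+.991*q,-202+.135*q,87.5]])[0].round().astype(int) for q in range(-100,80,6)]
    print([im[p[1],p[0]] for p in u])
E
```

```text
[ 0.11394636 -1.34065991  0.96234975] [445.69868409 -29.09545709 253.07451868]
scene lid_tab [(0.89, 377, 306)]
scene ticket_roll []
scene wide_roll [(0.79, 219, 234), (0.67, 375, 307)]
scene spice_jar_1 [(0.66, 260, 286), (0.66, 299, 218), (0.22, 222, 231)]
scene mill_2 [(0.94, 221, 279)]
scene kitchen_timer [(0.56, 268, 240), (0.37, 261, 287)]
0 [[367. 335.]]
0.05 [[367. 332.]]
0.1 [[368. 329.]]
[np.int64(81), np.int64(82), np.int64(38), np.int64(40), np.int64(178), np.int64(236), np.int64(235), np.int64(235), np.int64(234), np.int64(233), np.int64(233), np.int64(234), np.int64(234), np.int64(234), np.int64(233), np.int64(234), np.int64(235), np.int64(236), np.int64(235), np.int64(235), np.int64(234), np.int64(231), np.int64(233), np.int64(234), np.int64(231), np.int64(234), np.int64(233), np.int64(237), np.int64(236), np.int64(247)]
top lid_tab [(0.78, 425, 232)]
top ticket_roll []
top wide_roll [(0.93, 231, 268)]
top spice_jar_1 [(0.66, 273, 195)]
top mill_2 [(0.71, 280, 302), (0.29, 271, 194)]
top kitchen_timer [(0.65, 427, 232), (0.56, 271, 238)]
0 [[429. 260.]]
0.05 [[430. 260.]]
0.1 [[430. 259.]]
[np.int64(186), np.int64(189), np.int64(74), np.int64(67), np.int64(114), np.int64(254), np.int64(254), np.int64(254), np.int64(254), np.int64(254), np.int64(254), np.int64(254), np.int64(254), np.int64(254), np.int64(254), np.int64(254), np.int64(254), np.int64(254), np.int64(254), np.int64(254), np.int64(254), np.int64(254), np.int64(254), np.int64(254), np.int64(254), np.int64(254), np.int64(254), np.int64(253), np.int64(253), np.int64(253)]
```

```bash
python3 -c "
from cell import env
print(env.job_done())"
```

```text
the job is handed in; nothing more can be done
None
```

The job is handed in at about 30 s of the 72 s allowed: the short roll was stood up and let go, taken again from above and seated on the spindle, the lid is shut, and the bystanders I rechecked show no movement.

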